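Seat the draw plate in its spring-clip bracket

TASK

Take the steel draw plate with the two blue ears out of the wooden rack and slide its ears down into the slots of the green bench bracket, past the brass spring clips, until its underside sits flat on the bracket's aluminium bed. Press gently: stop as soon as it is felt to reach the bed, let go and leave it there, and do not disturb the other things on the bench.

Things in the scene. Friction and masses are not known exactly. Their poses are not given: they have to be found in the camera images.
- plate_mid (a point): centre (half-way up) of the loose steel draw plate, about 0.2 kg: upright, 6 mm thick (its x), 70 wide (its y), 55 tall (its z), with small dark holes. At each side a blue ear sticks out 12 mm (94 over both), 6 mm thick, 8 to 28 mm above the underside. Alike on both faces: either way round will do. Grip across its thickness, in the middle of its upper half, with 40 N or so
- plate_foot (a point): centre of the draw plate's underside, 27.5 mm below plate_mid, same axes. At the start it stands in one of the rack's two troughs, 8 mm above the table
- rack: fixed wooden rack 125 x 120 mm, origin at the centre of its underside; two troughs along its y, at its x = -37.5 and +37.5 mm, each 8 mm wide, floor 8 mm and rim 23 mm above the table. One holds the draw plate, the other the gauge
- bracket: fixed green bench bracket, base 110 (its x) x 140 (its y) x 8 mm, origin at the centre of its underside. Two posts at y = +-39 to +-56 mm, 68 mm tall, each with an upright slot open at the top and towards the other post, ending at y = +-50 mm. The plate goes in upright, its thickness along the bracket's x. The 78 mm between the posts are free for fingers
- slots_top (a point): mouth of the slots: on the bracket's middle (x = 0, y = 0), 66 mm above its underside; axes of the bracket. The slots' top 10 to 14 mm flare outwards, so the ears find their way in when the plate's middle is within about 3 mm of this point sideways
- clips (a point): bracket's middle, 37 mm up. In each slot a rigid wall has its face at bracket x = +4.5 mm; opposite, a brass spring leaf with its face at x = -0.5 mm yields up to 5 mm to -x. The leaves grip the ears from about 58 mm above the table down: pushing past them takes up to 15 N at first (more if held off-centre), then 1 to 12 N of drag, different each time, and they hold the plate where it is left
- bed_line (a point): point on the bracket's middle, 33 mm above its underside: the highest that the bed's top can lie. The bed is a small flat aluminium table (24 x 60 mm) between the posts, level and rigid, centred below this point; its screw is fixed at another height each time, top 11 to 33 mm above the work surface, not given: feel for it, as a steep rise over the clips' drag. Over 25 N on it spoils it
- gauge: loose copper plate without ears, 6 x 70 x 45 mm, standing in the rack's other trough; origin under its centre. Not to be disturbed
- mallet: loose rawhide mallet lying, head 44 mm across and 75 mm long at its origin, handle 200 mm to its -x. Not to be disturbed
- bench_block: loose steel block 90 x 90 x 22 mm, origin under its centre. Not to be disturbed
- punch: loose dark steel punch lying along its x, 90 mm long, 10 mm thick, origin under its middle. Not to be disturbed
- jar: loose glass jar, 52 mm across, 70 mm tall, blue cap, origin under its centre. Not to be disturbed
- dish: loose white dish 90 mm across, 25 mm tall, origin under its centre. Not to be disturbed
- mandrel: loose ring mandrel lying along its x, 230 mm long, 26 mm thick, dark wooden handle to -x, origin under its middle. Not to be disturbed
Things that resemble listed ones, but are neither listed nor needed, are in the scene too. Of the things that look like the bracket, the middle-sized one is meant. Of the things that look like the part that bears plate_mid, the smaller one is meant.

How it is judged:
By the outcome, as a careful person would: the job done as asked, in the order asked, and still so for the second after the job is handed in, with the robot touching nothing.
It also fails if it takes over 70 s, if anything falls off the work surface, if the arm or the gripper's body presses on something with over 40 N, if the wrist force passes 120 N, or if a joint passes its speed limit or range.

ROBOT

A 6-joint arm with a two-finger parallel gripper is mounted at the origin on the work surface. World frame = base frame: x ahead of the robot, y to its left, z up, the work surface at z = 0. Lengths are in m, angles in degrees, forces in N, time in s.
With the tool pointing down it reaches from about 0.3 to 0.875 m from the base axis. Payload 6.4 kg.
Tool frame: the origin (TCP) lies on the centre line of the jaws, within the pads' length; the fingertips stand 8 mm ahead of it and the grasp point (between the pads) lies 11 mm behind it; z points along the fingers, x is the direction in which the jaws open and shut, and the axes are right-handed (so a half turn about z gives the same grasp; the last joint's range is limited). The gripper opens to 85 mm and grips with 20 to 120 N. Pads are 22 mm wide; open, the fingers measure 114 mm over their backs; the gripper's body (76 mm by 85 mm) begins 54 mm behind the grasp point. The pads swing forward as they close: fully open they stand 13 mm farther back than shut.
Start: joints at [58.081, 10.359, 92.074, -0, 77.567, -11.82], TCP at [0.198, 0.54, 0.207] pointing down, gripper open.
Joint ranges: [-171.53, 171.53], [-51.25, 118.39], [17.06, 147.69], [-65.23, 245.23], [0, 150.52], [-178.68, 178.68]. Speed limits (degrees/s): [147.25, 147.25, 172.46, 180, 180, 180].

INTERFACE

Orientations are given as [roll, pitch, yaw] about the fixed x, y, z axes, in that order (R = Rz(yaw) Ry(pitch) Rx(roll)).
In Python, from station import read_state, capture, sign_off gives the robot as it stands. The module is installed in compiled form; this text tells all that it offers.
- The arm moves only by the tool send_rows, never from a script. Its argument "deltas" is a list of rows, each a list of 7 numbers: the shift along the tool's x, y, z in mm, then the turn, a rotation vector about the tool's x, y, z in degrees, then the finger opening in mm, from 0 to 85.4. In form: [[tx, ty, tz, rx, ry, rz, hand], ...]. A call has exactly 10 rows; each row shifts and turns the commanded pose from where the row before left it, along the tool's axes as they then stand; what a row does not reach is not made up. A row lasts 1/12 s, in which the tool goes at most 41.7 mm and 7.16 degrees, less where a joint would pass 70% of its speed; a pose out of reach is approached as far as the arm can. A call with a gripper value outside its range is refused whole. The fingers move at their own pace and stop on an object; "newtons" is the grip in N (left out, the last holds). Time passes only in rows, so rows that do not move let the fingers close, or fill a call up. It gives the time, the measured TCP pose, the force and the opening at its end, in the units of the state.
- read_state(): the state, without advancing time (a new reading comes with each control period).
- capture(name): name is "scene" or "top" or "wrist"; returns a dict with "image" (384x512x3 uint8, red, green, blue), "intrinsics" (3x3 intrinsics, pixels), "rvec" (rotation vector, rad) and "tvec" (3), from world to camera coordinates, as OpenCV has them; the wrist camera has in their place "T_tool_cam" (4x4, takes a point from camera to tool coordinates, whose origin is the TCP and whose axes are the tool frame's). Camera axes: x right, y down, z forward; pixel columns grow to the right and rows downward; lengths in m; the calibration is good to about 2 mm. A picture is of the moment at which its call begins: read the wrist's pose just before it. There is no depth.
- sign_off(): hands the job in, once; it reports no verdict.
The state is a dict: "time": time; "joint_positions": joint angles; "dq": joint speeds; "joint_efforts": joint torques, N m; "ee_pos": TCP position; "eef_rot": TCP orientation; "force": force on the tool from outside, world axes, zero at the start; "ft_torque": the same for the moment, N m; "width": finger opening in m.
Only numpy, scipy, OpenCV 4.12 (cv2) and the standard library are available. Lean on these libraries where they do the work, as an engineer would, in place of code of your own. Each camera call takes 0.05 s, during which the arm holds its last target.

## Working session

There is one attempt and no reset: what is moved stays moved. The work goes in short steps, Python scripts to look and compute and a tool call to move; the robot and the scene stay as the last step left them, time stands still between calls to the robot, and variables do not carry over. Pictures are saved under pics/ and viewed, and the job is handed in when it is done.

Besides the shell and the picture viewer there is one more tool, called after ">>>" as a command line: name --pt "numbers of a row" for each row, then --argument value for the rest. send_rows: Moves the arm, as the interface text tells. Its arguments: {"type":"object","properties":{"deltas":{"type":"array"},"newtons":{"type":"number"}},"required":["deltas"]}

```bash
mkdir -p pics
cat > h.py <<'E'
import numpy as np, cv2, json
from station import read_state, capture
def snap(name,fn):
    s=read_state(); c=capture(name); 
    cv2.imwrite(f'pics/{fn}.png',cv2.cvtColor(c['image'],cv2.COLOR_RGB2BGR))
    d={k:np.array(v).tolist() for k,v in c.items() if k!='image'}; d['state']={k:np.array(v).tolist() for k,v in s.items()}
    json.dump(d,open(f'pics/{fn}.json','w')); return d
E
python3 - <<'E'
from h import *
for n in ['scene','top','wrist']:
    d=snap(n,n+'0'); print({k:np.round(v,4).tolist() for k,v in d.items() if k!='state'})
print(d['state'])
E
```

```text
{'intrinsics': [[468.5306, 0.0, 249.8418], [0.0, 468.5306, 198.7864], [0.0, 0.0, 1.0]], 'rvec': [2.1468, 1.5739, -0.4447], 'tvec': [-0.196, -0.4168, 1.6602]}
{'intrinsics': [[396.1443, 0.0, 255.0192], [0.0, 396.1443, 182.7086], [0.0, 0.0, 1.0]], 'rvec': [2.1811, -2.2212, 0.093], 'tvec': [0.001, 0.5467, 1.2342]}
{'intrinsics': [[289.9992, 0.0, 257.0283], [0.0, 289.9992, 196.0121], [0.0, 0.0, 1.0]], 'T_tool_cam': [[1.0, -0.0005, -0.0003, 0.0004], [0.0005, 0.95, 0.3123, -0.082], [0.0001, -0.3123, 0.95, -0.1676], [0.0, 0.0, 0.0, 1.0]]}
{'time': 0.1, 'joint_positions': [58.080920096273964, 10.39818494427094, 92.12503055066277, -0.0006753909561134578, 77.56713208988526, -11.819400997987922], 'dq': [0.011914451934869279, -0.10787848323420961, -0.1266995091496638, 0.15182679177856284, -0.01263257111205163, -0.0481524538143408], 'joint_efforts': [0.000629639453109121, -44.58818078041077, -35.22371292114258, -0.00031036681320983917, 0.004140738310525194, 1.2689337580695792e-06], 'ee_pos': [0.19729833599816934, 0.5395322139441063, 0.20617644805174162], 'eef_rot': [-179.9821396596497, 0.08856709003314696, 69.9004808270967], 'force': [-0.5563212431760346, 0.8804414093452633, -0.3454414004481494], 'ft_torque': [0.038457374058797296, 0.020033890451555684, 0.008159368380582113], 'width': 0.08551129402139529}
```

View pics/scene0.png

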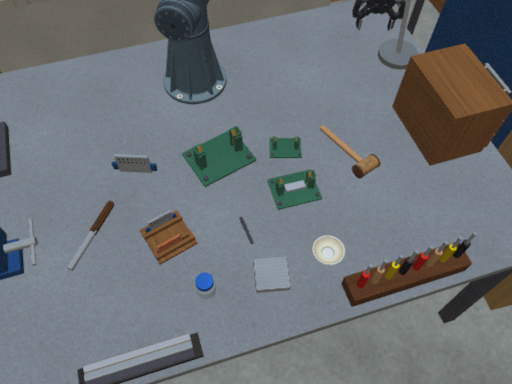

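View pics/top0.png

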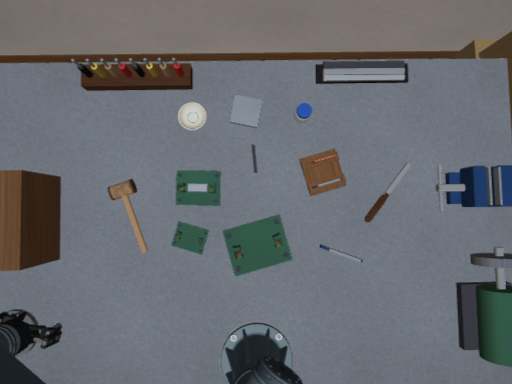

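View pics/wrist0.png

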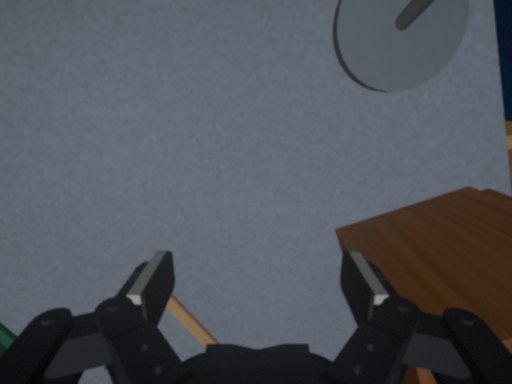

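Candidates for the plate: the rack plate at scene (162,218), and the larger eared one at scene (135,163). For the bracket: large at scene (219,155), middle at (295,188), small at (285,147). I'll crop in on these to check the choice.

Run:
```python
import cv2,numpy as np
s=cv2.imread('pics/scene0.png');t=cv2.imread('pics/top0.png')
a=cv2.resize(s[195:270,130:210],(400,375),interpolation=cv2.INTER_CUBIC)
b=cv2.resize(s[160:215,260:330],(400,314),interpolation=cv2.INTER_CUBIC)
c=cv2.resize(t[145:200,290:355],(400,338),interpolation=cv2.INTER_CUBIC)
d=cv2.resize(t[160:215,165:235],(400,314),interpolation=cv2.INTER_CUBIC)
def pad(i): o=np.zeros((375,400,3),np.uint8);o[:i.shape[0]]=i;return o
cv2.imwrite('pics/c1.png',np.hstack([pad(a),pad(b)]));cv2.imwrite('pics/c2.png',np.hstack([pad(c),pad(d)]))
```

```text
(no output)
```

View pics/c1.png

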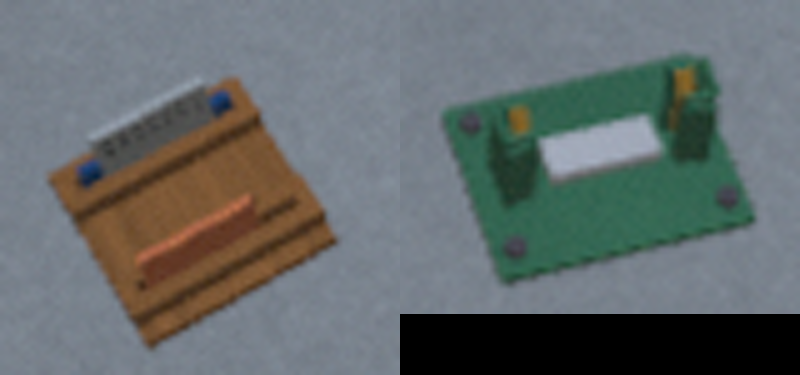

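View pics/c2.png

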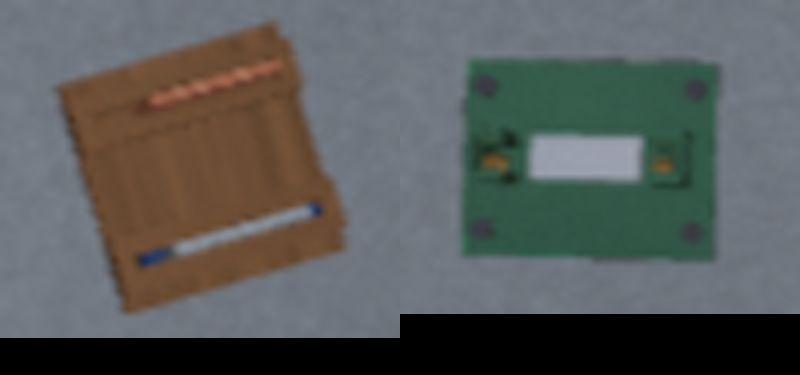

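The crops confirm it: the rack holds the plate with blue ears (top ~327,183) and the copper gauge. The middle bracket is at top ~(198,187), with its aluminium bed visible. Next is a coarse localisation.

```bash
cat >> h.py <<'E'
from scipy.spatial.transform import Rotation as Ro
def ray(fn,px):
    d=json.load(open(f'pics/{fn}.json')); K=np.array(d['intrinsics'])
    v=np.linalg.inv(K)@np.array([px[0],px[1],1.])
    if 'rvec' in d:
        R=cv2.Rodrigues(np.array(d['rvec']))[0]; return -R.T@np.array(d['tvec']), R.T@v
    T=np.array(d['T_tool_cam']); st=d['state']; Rt=Ro.from_euler('xyz',st['eef_rot'],degrees=True).as_matrix()
    return Rt@T[:3,3]+np.array(st['ee_pos']), Rt@T[:3,:3]@v
def atz(fn,px,z):
    o,v=ray(fn,px); return o+v*(z-o[2])/v[2]
E
python3 - <<'E'
from h import *
p=lambda x,y:(290+x*65/400-.4,145+y*55/338-.4)
A=atz('top0',p(175,249),.063);B=atz('top0',p(308,212),.063);print('plate top',A,B,(A+B)/2,np.linalg.norm(A-B),np.degrees(np.arctan2(*(B-A)[[1,0]])))
A=atz('top0',p(138,260),.036);B=atz('top0',p(322,208),.036);print('ears',A,B,(A+B)/2,np.linalg.norm(A-B),np.degrees(np.arctan2(*(B-A)[[1,0]])))
A=atz('top0',p(150,102),.053);B=atz('top0',p(282,65),.053);print('gauge',A,B)
q=lambda x,y:(165+x*70/400-.4,160+y*55/314-.4)
C=[atz('top0',q(*c),.008) for c in [(470,58),(718,66),(713,260),(463,256)] for c in [(c[0]-400,c[1])]]
C=np.array(C);print(C,C.mean(0),[np.linalg.norm(C[i]-C[i-1]) for i in range(4)])
for a,b in ((1,0),(2,3)): print(np.degrees(np.arctan2(*(C[b]-C[a])[[1,0]])))
for c in [(95,161),(264,165)]: print('brass',atz('top0',q(*c),.06))
p=lambda x,y:(130+x*80/400-.4,195+y*75/375-.4)
A=atz('scene0',p(90,138),.063);B=atz('scene0',p(205,80),.063);print('scene plate top',A,B,(A+B)/2)
q=lambda x,y:(260+x*70/400-.4,160+y*55/314-.4)
for c in [(518,118),(685,80)]: print('brass sc',atz('scene0',q(c[0]-400,c[1]),.06))
E
```

```text
plate top [ 0.53302761 -0.20004944  0.063     ] [ 0.55028739 -0.26690782  0.063     ] [ 0.5416575  -0.23347863  0.063     ] 0.06905029401878769 -75.52488617825094
ears [ 0.52918904 -0.18602735  0.036     ] [ 0.55400691 -0.28057678  0.036     ] [ 0.54159797 -0.23330207  0.036     ] 0.09775234894611548 -75.29246391525857
gauge [ 0.60770982 -0.19142225  0.053     ] [ 0.6253447  -0.25854687  0.053     ]
[[0.59264011 0.23806643 0.008     ]
 [0.58585967 0.10068393 0.008     ]
 [0.47803534 0.10490329 0.008     ]
 [0.48283241 0.2426613  0.008     ]] [0.53484188 0.17157874 0.008     ] [np.float64(0.10990379753221616), np.float64(0.13754972183162603), np.float64(0.10790685925807952), np.float64(0.13784151040692927)]
87.1744899239335
88.00562640499012
brass [0.53239397 0.21622368 0.06      ]
brass [0.52866826 0.12674097 0.06      ]
scene plate top [ 0.54994016 -0.26333062  0.063     ] [ 0.53278722 -0.19493426  0.063     ] [ 0.54136369 -0.22913244  0.063     ]
brass sc [0.52687114 0.13221811 0.06      ]
brass sc [0.53050095 0.22212567 0.06      ]
```

>>> send_rows --pt "0 0 0 0 0 6.9 85" --pt "0 0 0 0 0 6.9 85" --pt "0 0 0 0 0 6.9 85" --pt "0 0 0 0 0 6.9 85" --pt "0 0 0 0 0 6.9 85" --pt "0 0 0 0 0 6.9 85" --pt "0 0 0 0 0 6.9 85" --pt "0 0 0 0 0 7.0 85" --pt "6.3 37.9 0 0 0 0 85" --pt "6.3 37.9 0 0 0 0 85"

```text
time: 0.98
ee_pos: [0.2283, 0.4696, 0.2062]
eef_rot: [180.0, 0.1, 14.7]
force: [0.8, -0.3, 0.0]
width: 0.0853
```

>>> send_rows --pt "6.3 37.9 0 0 0 0 85" --pt "6.3 37.9 0 0 0 0 85" --pt "6.3 37.9 0 0 0 0 85" --pt "6.3 37.9 0 0 0 0 85" --pt "6.3 37.9 0 0 0 0 85" --pt "6.3 37.9 0 0 0 0 85" --pt "6.3 37.9 0 0 0 0 85" --pt "6.3 37.9 0 0 0 0 85" --pt "6.3 37.9 0 0 0 0 85" --pt "6.3 37.9 0 0 0 0 85"

```text
time: 1.82
ee_pos: [0.3856, 0.1171, 0.2071]
eef_rot: [180.0, -0.0, 14.6]
force: [0.7, 1.2, 0.4]
width: 0.0847
```

>>> send_rows --pt "6.3 37.9 0 0 0 0 85" --pt "6.3 37.9 0 0 0 0 85" --pt "6.3 37.9 0 0 0 0 85" --pt "6.3 37.9 0 0 0 0 85" --pt "6.3 37.9 0 0 0 0 85" --pt "6.3 37.9 0 0 0 0 85" --pt "6.3 37.9 0 0 0 0 85" --pt "6.3 37.9 0 0 0 0 85" --pt "0 0 0 0 0 0 85" --pt "0 0 0 0 0 0 85"

```text
time: 2.65
ee_pos: [0.5105, -0.1633, 0.2062]
eef_rot: [-179.9, 0.1, 14.4]
force: [0.1, 0.6, 0.4]
width: 0.0851
```

Run:
```python
from h import *
d=snap('wrist','w1');print(d['state']['ee_pos'],d['state']['eef_rot'])
```

```text
[0.5104882929545433, -0.1632954963117435, 0.20615050169423813] [-179.9310034897352, 0.06305282339156627, 14.428209933565581]
```

View pics/w1.png

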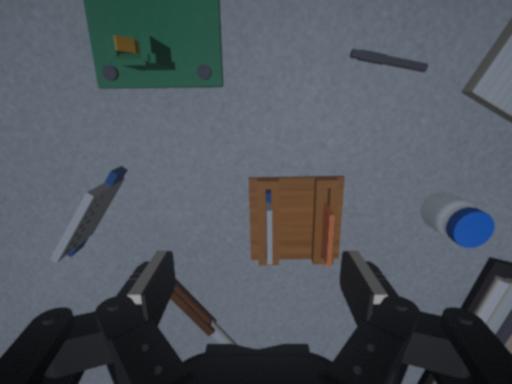

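>>> send_rows --pt "3.3 18.4 9 0 0 0 85" --pt "3.3 18.4 9 0 0 0 85" --pt "3.3 18.4 9 0 0 0 85" --pt "3.2 18.4 9 0 0 0 85" --pt "0 0 0 0 0 0 50" --pt "0 0 0 0 0 0 50" --pt "0 0 0 0 0 0 50" --pt "0 0 0 0 0 0 50" --pt "0 0 0 0 0 0 50" --pt "0 0 0 0 0 0 50"

```text
time: 3.53
ee_pos: [0.542, -0.229, 0.1717]
eef_rot: [180.0, -0.0, 14.6]
force: [-1.2, 0.5, 0.3]
width: 0.0501
```

Run:
```python
from h import *
d=snap('wrist','w2');print(d['state']['ee_pos'],d['state']['eef_rot'])
i=cv2.imread('pics/w2.png');cv2.imwrite('pics/w2c.png',cv2.resize(i[120:300,180:380],(800,720),interpolation=cv2.INTER_CUBIC)[:600])
```

```text
[0.5419620397032535, -0.2290014414453202, 0.17168874199215792] [179.96222454439385, -0.037033915801493796, 14.649904944954532]
```

View pics/w2c.png

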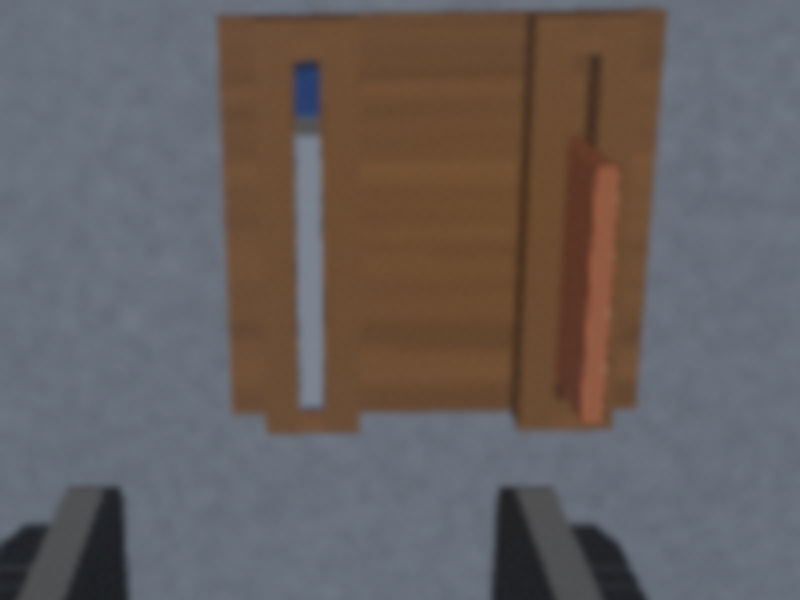

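The crop shows the plate's top edge from crop (308,133) to (312,408), with the blue ear at (307,90), and the gauge at right.

Run:
```python
from h import *
p=lambda x,y:(180+x/4-.4,120+y/4-.4)
d=json.load(open('pics/w2.json'))['state']
A=atz('w2',p(309,133),.063);B=atz('w2',p(312,408),.063);print(A,B,(A+B)/2,np.linalg.norm(A-B),np.degrees(np.arctan2(*(A-B)[[1,0]]))-90)
m=(A+B)/2
R=Ro.from_euler('xyz',d['eef_rot'],degrees=True).as_matrix();print(R.T@(m-np.array(d['ee_pos']))*1000)
```

```text
[ 0.53200914 -0.19639063  0.063     ] [ 0.55073753 -0.26517182  0.063     ] [ 0.54137334 -0.23078122  0.063     ] 0.07128537935556095 15.231769142875166
[ -1.0899451    1.50137076 108.68907368]
```

>>> send_rows --pt "-1.1 1.5 12 0 0 -0.4 50" --pt "0 0 14 0 0 0 50" --pt "0 0 14 0 0 0 50" --pt "0 0 14 0 0 0 50" --pt "0 0 14 0 0 0 50" --pt "0 0 14 0 0 0 50" --pt "0 0 12 0 0 0 50" --pt "0 0 0 0 0 0 50" --pt "0 0 0 0 0 0 50" --pt "0 0 0 0 0 0 50"

```text
time: 4.42
ee_pos: [0.5415, -0.2317, 0.0775]
eef_rot: [180.0, -0.0, 15.0]
force: [-0.1, -0.1, 0.7]
width: 0.0502
```

Run:
```python
from h import *
d=snap('wrist','w3');print(d['state']['ee_pos'],d['state']['eef_rot'])
i=cv2.imread('pics/w3.png');cv2.imwrite('pics/w3c.png',cv2.resize(i[180:384,130:386],(752,600),interpolation=cv2.INTER_CUBIC)[:600])
```

```text
[0.5415195385208235, -0.2317014132605641, 0.0774816891307328] [179.96263128271494, -0.02987709303030367, 15.006224893774123]
```

View pics/w3c.png

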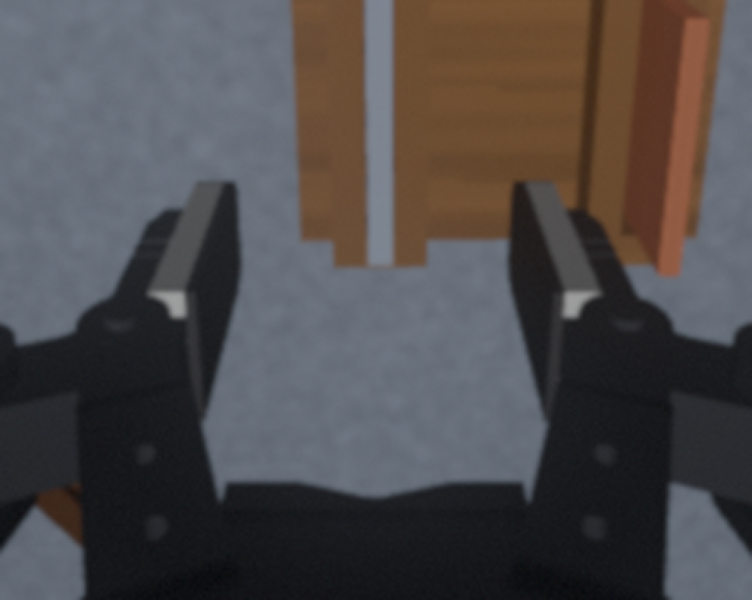

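Centred between the fingers. Lower and grip.

>>> send_rows --pt "0 0 10 0 0 0 50" --pt "0 0 10 0 0 0 50" --pt "0 0 10 0 0 0 50" --pt "0 0 9 0 0 0 50" --pt "0 0 0 0 0 0 50" --pt "0 0 0 0 0 0 30" --pt "0 0 0 0 0 0 15" --pt "0 0 0 0 0 0 8" --pt "0 0 0 0 0 0 3" --pt "0 0 0 0 0 0 0" --newtons 40

```text
time: 5.3
ee_pos: [0.5418, -0.2318, 0.0389]
eef_rot: [179.9, -0.1, 15.0]
force: [-0.1, 0.7, 0.5]
width: -0.0001
```

>>> send_rows --pt "0 0 0 0 0 0 0" --pt "0 0 0 0 0 0 0" --pt "0 0 0 0 0 0 0" --pt "0 0 0 0 0 0 0" --pt "0 0 0 0 0 0 0" --pt "0 0 0 0 0 0 0" --pt "0 0 0 0 0 0 0" --pt "0 0 0 0 0 0 0" --pt "0 0 0 0 0 0 0" --pt "0 0 0 0 0 0 0"

```text
time: 6.13
ee_pos: [0.5418, -0.2318, 0.0388]
eef_rot: [179.9, -0.1, 15.0]
force: [0.2, 0.9, 5.1]
width: -0.0
```

The width reads 0 where about 6 mm was expected, so I'll look before moving.

Run:
```python
from h import *
d=snap('wrist','w4');print(d['state'])
snap('scene','s4')
i=cv2.imread('pics/w4.png');a=cv2.resize(i[180:384,130:386],(400,319),interpolation=cv2.INTER_CUBIC)
i=cv2.imread('pics/s4.png');b=cv2.resize(i[180:260,120:220],(400,320),interpolation=cv2.INTER_CUBIC)
cv2.imwrite('pics/w4c.png',np.hstack([a,b[:319]]))
```

```text
{'time': 6.1333, 'joint_positions': [-34.69900015498652, 23.594937309035117, 96.64297661183954, 0.0019108527675637476, 59.66930974034403, -49.69874367816387], 'dq': [-0.02694288215825729, 0.05871769256054417, 0.16345355629948574, -0.07174672298974337, 0.03193409876872313, -0.038997466801352874], 'joint_efforts': [-0.20382595248520374, -46.627986431121826, -26.941439509391785, -0.09193200850859284, -0.03793237963691354, 0.0006215936446096748], 'ee_pos': [0.5417719401664831, -0.23183251018899118, 0.038801124375808425], 'eef_rot': [179.93031151548016, -0.06126735506079547, 14.998817156461065], 'force': [0.17847751544424686, 0.9109688526280332, 5.055234220056729], 'ft_torque': [0.028117863328229773, -0.025811131611820956, 0.002005017633625016], 'width': -3.847182905919139e-05}
```

View pics/w4c.png

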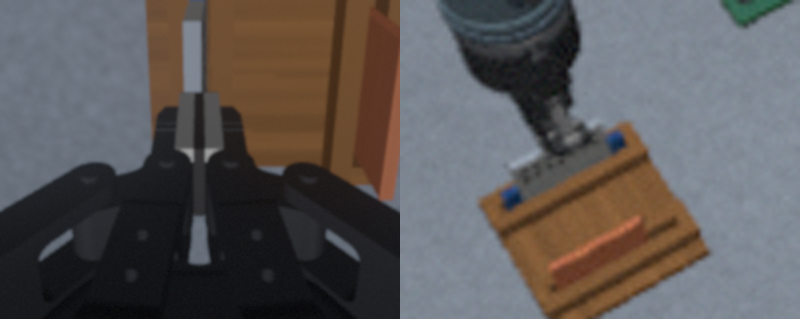

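Run:
```python
from h import *
i=cv2.imread('pics/w4.png');cv2.imwrite('pics/w4d.png',cv2.resize(i[175:355,205:305],None,fx=3.3,fy=3.3,interpolation=cv2.INTER_CUBIC))
```

```text
(no output)
```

View pics/w4d.png

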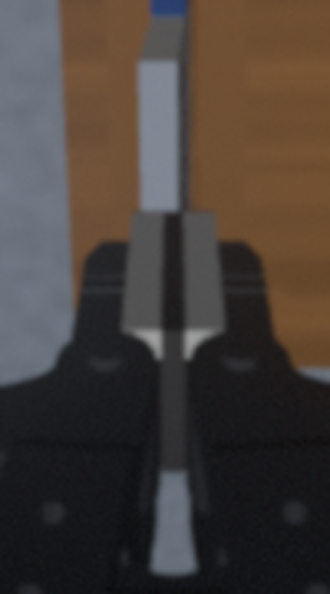

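The evidence agrees that the fingers shut *above* the plate: width is 0, Fz is about 5 N, and the pad tips (v≈239) triangulate to about 25 mm behind the reported TCP. So the physical tips seem about 32 mm higher than the description says. I'll raise, open and look before trusting either number.

>>> send_rows --pt "0 0 -5 0 0 0 0" --pt "0 0 -10 0 0 0 0" --pt "0 0 -10 0 0 0 40" --pt "0 0 0 0 0 0 40" --pt "0 0 0 0 0 0 40" --pt "0 0 0 0 0 0 40" --pt "0 0 0 0 0 0 40" --pt "0 0 0 0 0 0 40" --pt "0 0 0 0 0 0 40" --pt "0 0 0 0 0 0 40"

```text
time: 7.07
ee_pos: [0.5409, -0.2313, 0.0627]
eef_rot: [-180.0, 0.0, 15.0]
force: [-0.1, -0.2, -0.4]
width: 0.0402
```

Run:
```python
from h import *
d=snap('wrist','w5');print(d['state']['ee_pos'],d['state']['force'])
snap('scene','s5')
i=cv2.imread('pics/w5.png');a=cv2.resize(i[180:384,130:386],(400,319),interpolation=cv2.INTER_CUBIC)
i=cv2.imread('pics/s5.png');b=cv2.resize(i[180:260,120:220],(400,320),interpolation=cv2.INTER_CUBIC)
cv2.imwrite('pics/w5c.png',np.hstack([a,b[:319]]))
```

```text
[0.5409476985014786, -0.23126944093821103, 0.06265087941113973] [-0.07708136115519484, -0.21224940124291056, -0.4060141794637334]
```

View pics/w5c.png

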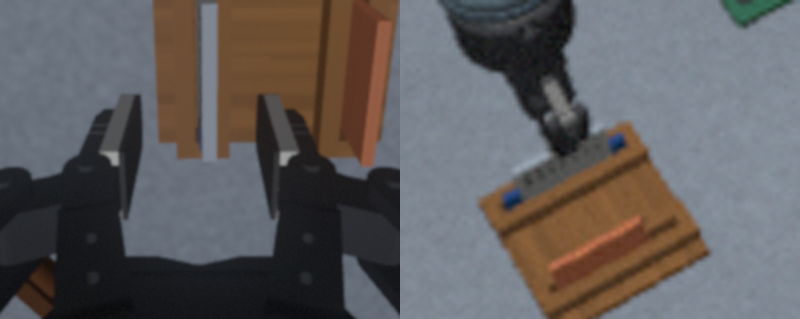

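The plate is still in its trough but leans slightly toward +tool x (crop 209 against jaw centre 199). The pads are clearly well above where the TCP figure puts them. I'll descend in checked stages.

>>> send_rows --pt "1.7 0 4 0 0 0 40" --pt "0 0 4 0 0 0 40" --pt "0 0 4 0 0 0 40" --pt "0 0 4 0 0 0 40" --pt "0 0 4 0 0 0 40" --pt "0 0 4 0 0 0 40" --pt "0 0 3 0 0 0 40" --pt "0 0 3 0 0 0 40" --pt "0 0 0 0 0 0 40" --pt "0 0 0 0 0 0 40"

```text
time: 8.0
ee_pos: [0.5427, -0.2309, 0.0328]
eef_rot: [-180.0, 0.0, 15.0]
force: [-0.4, -1.0, 0.3]
width: 0.0402
```

```bash
cat >> h.py <<'E'
def both(k,sc=(180,260,120,220)):
    d=snap('wrist','w%s'%k);print(np.round(d['state']['ee_pos'],4),np.round(d['state']['force'],1),d['state']['width'])
    snap('scene','s%s'%k)
    i=cv2.imread(f'pics/w{k}.png');a=cv2.resize(i[180:384,130:386],(400,319),interpolation=cv2.INTER_CUBIC)
    i=cv2.imread(f'pics/s{k}.png');b=cv2.resize(i[sc[0]:sc[1],sc[2]:sc[3]],(400,319),interpolation=cv2.INTER_CUBIC)
    cv2.imwrite(f'pics/w{k}c.png',np.hstack([a,b]))
E
python3 -c "
from h import *
both(6)"
```

```text
[ 0.5427 -0.2309  0.0328] [-0.4 -1.   0.3] 0.04021899011385737
```

View pics/w6c.png

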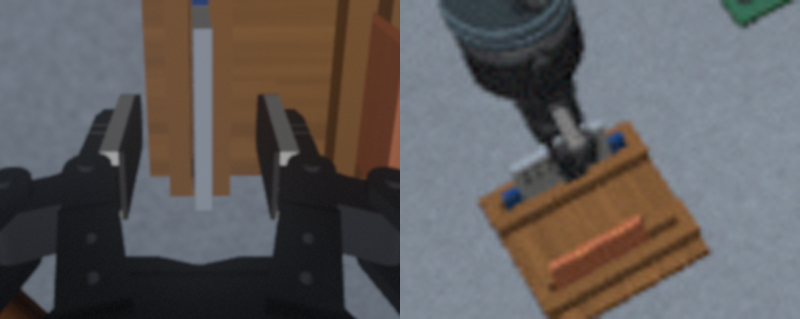

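>>> send_rows --pt "0.5 0 3 0 0 0 40" --pt "0 0 3 0 0 0 40" --pt "0 0 3 0 0 0 40" --pt "0 0 3 0 0 0 40" --pt "0 0 3 0 0 0 40" --pt "0 0 0 0 0 0 40" --pt "0 0 0 0 0 0 40" --pt "0 0 0 0 0 0 40" --pt "0 0 0 0 0 0 40" --pt "0 0 0 0 0 0 40"

```text
time: 8.93
ee_pos: [0.5434, -0.2309, 0.0182]
eef_rot: [180.0, -0.0, 15.0]
force: [0.4, 0.9, 0.4]
width: 0.04
```

```bash
python3 -c "
from h import *
both(7)"
```

```text
[ 0.5434 -0.2309  0.0182] [0.4 0.9 0.4] 0.04002182998836421
```

View pics/w7c.png

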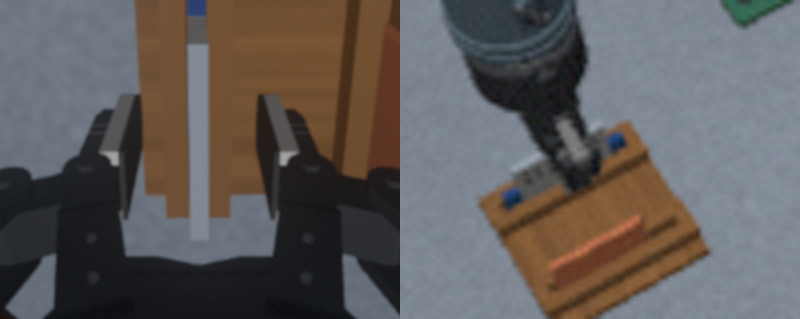

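No contact, although by the stated geometry the tips would already be inside the rack. That confirms the pad offset of about 32 mm. The plate is centred (crop x 198), so go the last 10 mm and close.

>>> send_rows --pt "0 0 3 0 0 0 40" --pt "0 0 3 0 0 0 40" --pt "0 0 3 0 0 0 40" --pt "0 0 1.5 0 0 0 40" --pt "0 0 0 0 0 0 40" --pt "0 0 0 0 0 0 20" --pt "0 0 0 0 0 0 15" --pt "0 0 0 0 0 0 11" --pt "0 0 0 0 0 0 9" --pt "0 0 0 0 0 0 9" --newtons 40

```text
time: 9.87
ee_pos: [0.5434, -0.2309, 0.0077]
eef_rot: [180.0, -0.0, 15.0]
force: [-0.7, -0.0, 0.5]
width: 0.0088
```

>>> send_rows --pt "0 0 0 0 0 0 8" --pt "0 0 0 0 0 0 7" --pt "0 0 0 0 0 0 6" --pt "0 0 0 0 0 0 4" --pt "0 0 0 0 0 0 0" --pt "0 0 0 0 0 0 0" --pt "0 0 0 0 0 0 0" --pt "0 0 0 0 0 0 0" --pt "0 0 0 0 0 0 0" --pt "0 0 0 0 0 0 0"

```text
time: 10.7
ee_pos: [0.5432, -0.2309, 0.0076]
eef_rot: [180.0, 0.0, 15.0]
force: [-1.4, 0.3, 3.1]
width: 0.0052
```

```bash
python3 -c "
from h import *
both(8)"
```

```text
[ 0.5432 -0.2309  0.0076] [-1.4  0.3  3.1] 0.005166981898455169
```

View pics/w8c.png

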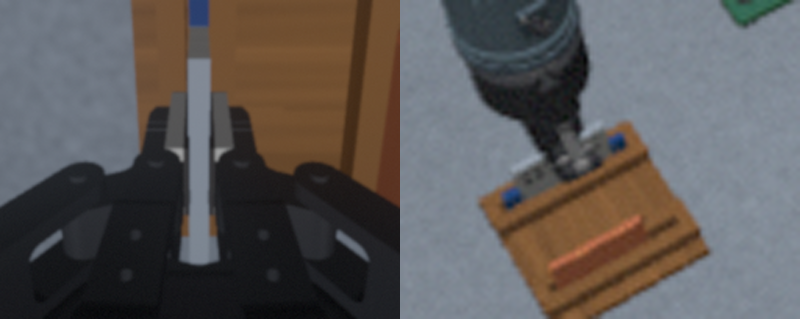

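Gripped, with the plate between the pads and width 5.2 mm. Foot z ≈ reported TCP z + 0.4 mm. Now lift.

>>> send_rows --pt "0 0 -3 0 0 0 0" --pt "0 0 -6 0 0 0 0" --pt "0 0 -14 0 0 0 0" --pt "0 0 -20 0 0 0 0" --pt "0 0 -20 0 0 0 0" --pt "0 0 -20 0 0 0 0" --pt "0 0 -20 0 0 0 0" --pt "0 0 -17 0 0 0 0" --pt "0 0 0 0 0 0 0" --pt "0 0 0 0 0 0 0"

```text
time: 11.63
ee_pos: [0.5439, -0.2311, 0.1283]
eef_rot: [179.9, -0.1, 15.0]
force: [-0.0, 0.8, -2.6]
width: 0.0055
```

```bash
python3 -c "
from h import *
both(9)
print(json.load(open('pics/w9.json'))['state'])"
```

```text
[ 0.5439 -0.2311  0.1283] [-0.   0.8 -2.6] 0.005479143653230175
{'time': 11.6333, 'joint_positions': [-34.52176834279117, 16.833884338340333, 93.79424464660276, 0.011100403168178915, 69.23216564033228, -49.53232012061114], 'dq': [-0.0999122908956472, 1.850992432652649, 2.028820918061012, -0.10233900088296773, -0.17583636361581492, -0.09333790436043798], 'joint_efforts': [0.051016806391999125, -50.9044075012207, -35.26718616485596, 0.009127909142989665, 0.03716071369126439, -9.789605712740013e-06], 'ee_pos': [0.5439467882688145, -0.23109655098501278, 0.12834619637578268], 'eef_rot': [179.90045869143475, -0.09857461950684189, 15.006714055452848], 'force': [-0.016470190597940665, 0.8395841674998648, -2.6257238743913867], 'ft_torque': [-0.011804369184933168, 0.021840767133500427, -0.033290334780253325], 'width': 0.005479143653230175}
```

View pics/w9c.png

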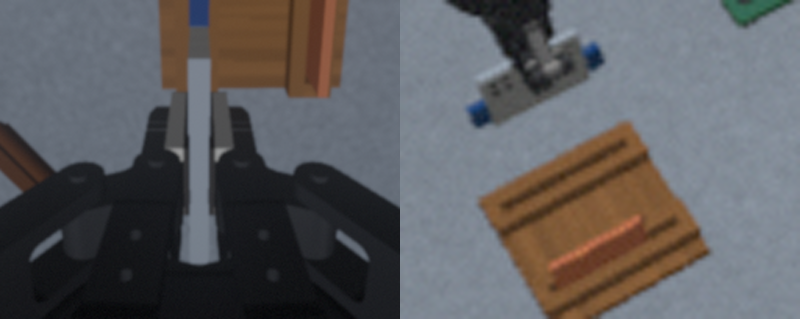

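>>> send_rows --pt "0 0 0 0 0 5.8 0" --pt "0 0 0 0 0 5.8 0" --pt "0 0 0 0 0 5.8 0" --pt "-2 -12 0 0 0 0 0" --pt "-4 -25 0 0 0 0 0" --pt "-5 -30 0 0 0 0 0" --pt "-5 -30 0 0 0 0 0" --pt "-5 -30 0 0 0 0 0" --pt "-5 -30 0 0 0 0 0" --pt "-5 -30 0 0 0 0 0"

```text
time: 12.57
ee_pos: [0.5185, -0.0403, 0.1262]
eef_rot: [-179.9, 0.1, -2.2]
force: [-0.1, 1.0, -2.4]
width: 0.0055
```

>>> send_rows --pt "-5 -30 0 0 0 0 0" --pt "-5 -30 0 0 0 0 0" --pt "-5 -30 0 0 0 0 0" --pt "-5 -30 0 0 0 0 0" --pt "-5 -30 0 0 0 0 0" --pt "-4 -21 0 0 0 0 0" --pt "-3 -11 0 0 0 0 0" --pt "0 0 0 0 0 0 0" --pt "0 0 0 0 0 0 0" --pt "0 0 0 0 0 0 0"

```text
time: 13.4
ee_pos: [0.4956, 0.1397, 0.1271]
eef_rot: [180.0, 0.0, -2.4]
force: [-0.2, -0.2, -2.6]
width: 0.0056
```

```bash
python3 -c "
from h import *
both(10,(150,230,250,350))
print(json.load(open('pics/w10.json'))['state']['eef_rot'])
i=cv2.imread('pics/w10.png');cv2.imwrite('pics/w10d.png',cv2.resize(i[40:260,200:400],None,fx=2.7,fy=2.7,interpolation=cv2.INTER_CUBIC))
"
```

```text
[0.4956 0.1397 0.1271] [-0.2 -0.2 -2.6] 0.005626183302890128
[179.96778852147852, 0.03442478968919462, -2.3627633013170635]
```

View pics/w10.png

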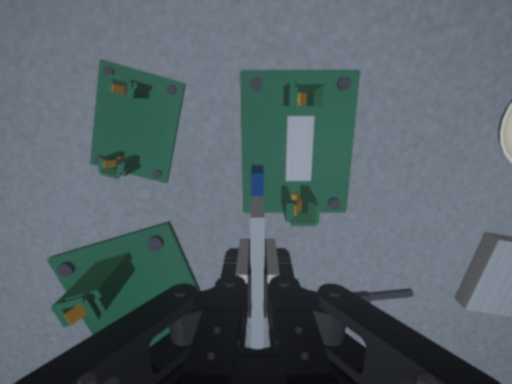

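View pics/w10d.png

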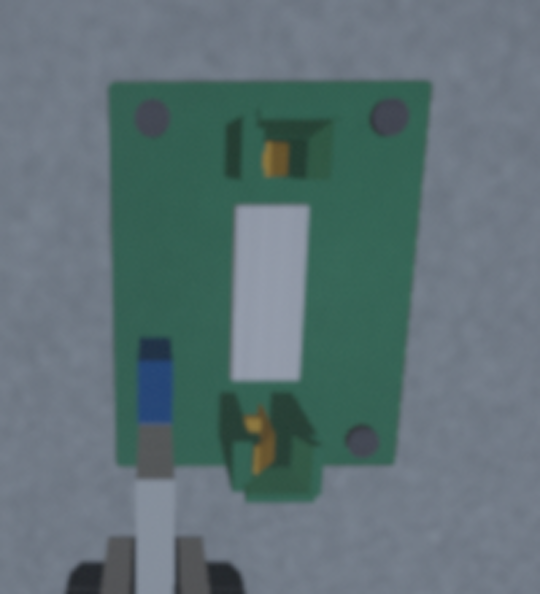

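The view shows the middle bracket: base corners at crop (109,83), (431,82), (394,464) and (117,465), bed at (270,293), and brass leaves on the left (−x) side of each slot.

```bash
cat > fit.py <<'E'
from h import *
p=lambda x,y:(200+x/2.7-.3,40+y/2.7-.3)
C=np.array([atz('w10',p(*c),.008) for c in [(109,83),(431,82),(394,464),(117,465)]])
print(C.round(4)); L=np.array([[-.055,.07],[.055,.07],[.055,-.07],[-.055,-.07]])
print([np.linalg.norm(C[i]-C[i-1]).round(4) for i in range(4)])
m=C.mean(0)[:2]; H=L.T@(C[:,:2]-m); th=np.arctan2(H[0,1]-H[1,0],H[0,0]+H[1,1]); print('center',m,'yaw',np.degrees(th))
R=np.array([[np.cos(th),-np.sin(th)],[np.sin(th),np.cos(th)]]); print('resid mm',((C[:,:2]-m-(R@L.T).T)*1000).round(1).tolist())
# bed centre for heights
for z in (.011,.02,.03): 
    B=np.mean([atz('w10',p(*c),z) for c in [(235,205),(310,206),(301,381),(231,380)]],0); print('bed',z,R.T@(B[:2]-m)*1000, np.linalg.norm(atz('w10',p(235,205),z)-atz('w10',p(231,380),z)))
# post tops at z=.068: outline corners
for c in [(258,108),(335,118),(331,179),(232,490),(322,490),(247,500),(318,498)]: print('post',c,(R.T@(atz('w10',p(*c),.068)[:2]-m)*1000).round(1))
# plate: near end of top edge
d=json.load(open('pics/w10.json'))['state'];Rt=Ro.from_euler('xyz',d['eef_rot'],degrees=True).as_matrix();ee=np.array(d['ee_pos'])
zt=ee[2]+.0554
for c in [(137,480),(175,480)]: print('plate tool mm',(Rt.T@(atz('w10',p(*c),zt)-ee)*1000).round(1))
ze=zt-.027
for c in [(138,359),(172,359)]: print('ear top tool mm',(Rt.T@(atz('w10',p(*c),ze)-ee)*1000).round(1))
ze=zt-.047
for c in [(140,337),(171,337)]: print('ear bot tool mm',(Rt.T@(atz('w10',p(*c),ze)-ee)*1000).round(1))
E
python3 fit.py
```

```text
[[0.4829 0.2475 0.008 ]
 [0.5913 0.2433 0.008 ]
 [0.5863 0.1054 0.008 ]
 [0.4777 0.1094 0.008 ]]
[np.float64(0.1382), np.float64(0.1085), np.float64(0.138), np.float64(0.1087)]
center [0.5345807  0.17641395] yaw -2.139936547219681
resid mm [[0.7, -0.9], [-0.8, -1.0], [-0.6, 1.0], [0.7, 0.9]]
bed 0.011 [ 2.24796496 -2.47669999] 0.06327051751544938
bed 0.02 [ 0.95378574 -1.02485477] 0.06126262960190674
bed 0.03 [-0.48419118  0.58830659] 0.05903164303130378
post (258, 108) [-11.   57.3]
post (335, 118) [ 9.8 54.7]
post (331, 179) [ 9.8 39. ]
post (232, 490) [-15.1 -54.1]
post (322, 490) [ 13.1 -54.2]
post (247, 500) [-10.3 -57.5]
post (318, 498) [ 12.1 -56.9]
plate tool mm [ -4.2 -34.9 -55.4]
plate tool mm [  1.7 -34.9 -55.4]
ear top tool mm [ -4.5 -47.5 -28.4]
ear top tool mm [  1.6 -47.5 -28.4]
ear bot tool mm [ -4.6 -47.3  -8.4]
ear bot tool mm [  1.8 -47.3  -8.4]
```

The bracket fit is good: centre about (0.5346, 0.1764), yaw −2.1°. Matching the bed's outline to 60 mm suggests its top is at about 26 mm. The plate sits at tool x −1.3 mm and y 0. Moving above the slots.

>>> send_rows --pt "4 -4 0 0 0 -0.2 0" --pt "8 -8 0 0 0 0 0" --pt "10 -10 0 0 0 0 0" --pt "10 -9 0 0 0 0 0" --pt "5 -5 0 0 0 0 0" --pt "1.9 -2.3 0 0 0 0 0" --pt "0 0 0 0 0 0 0" --pt "0 0 0 0 0 0 0" --pt "0 0 0 0 0 0 0" --pt "0 0 0 0 0 0 0"

```text
time: 14.33
ee_pos: [0.5358, 0.1769, 0.1274]
eef_rot: [180.0, 0.0, -2.2]
force: [-1.0, -0.8, -1.4]
width: 0.0053
```

>>> send_rows --pt "0 0 5 0 0 0 0" --pt "0 0 9 0 0 0 0" --pt "0 0 9 0 0 0 0" --pt "0 0 9 0 0 0 0" --pt "0 0 9 0 0 0 0" --pt "0 0 9 0 0 0 0" --pt "0 0 4 0 0 0 0" --pt "0 0 0 0 0 0 0" --pt "0 0 0 0 0 0 0" --pt "0 0 0 0 0 0 0"

```text
time: 15.17
ee_pos: [0.5366, 0.1773, 0.0739]
eef_rot: [-180.0, -0.0, -2.2]
force: [-0.1, 0.9, -3.0]
width: 0.0054
```

```bash
python3 -c "
from h import *
both(11,(150,230,250,350))
print(json.load(open('pics/w11.json'))['state']['eef_rot'])
i=cv2.imread('pics/w11.png')[20:260,180:340];a=cv2.resize(i,(400,600),interpolation=cv2.INTER_CUBIC)
snap('top','t11');b=cv2.resize(cv2.imread('pics/t11.png')[145:220,165:215],(400,600),interpolation=cv2.INTER_CUBIC)
cv2.imwrite('pics/w11d.png',np.hstack([a,b]))
"
```

```text
[0.5366 0.1773 0.0739] [-0.1  0.9 -3. ] 0.005374802868736923
[-179.99331919129287, -0.046711800821170865, -2.1969093317649895]
```

View pics/w11c.png

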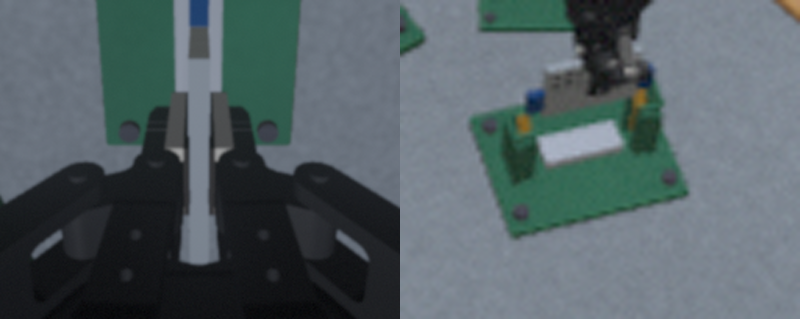

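View pics/w11d.png

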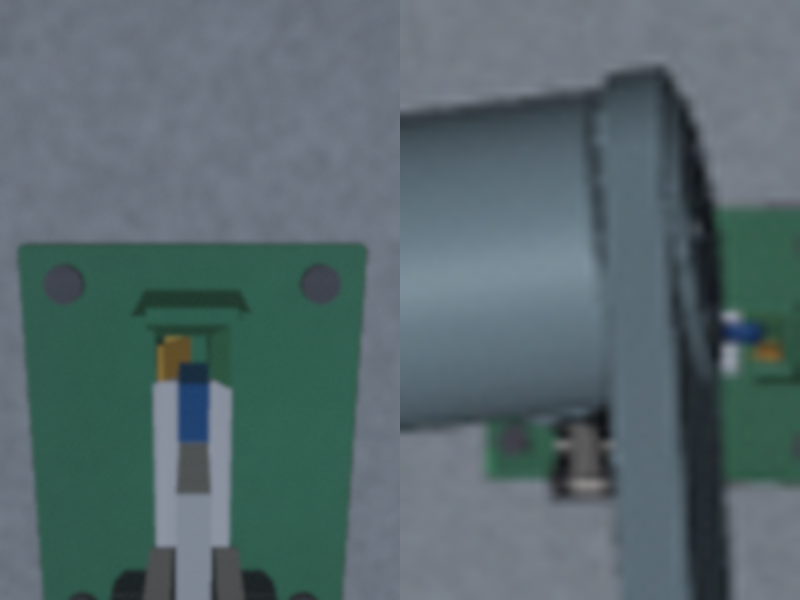

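Run:
```python
from h import *
p=lambda x,y:(180+x/2.5-.3,20+y/2.5-.3)
d=json.load(open('pics/w11.json'))['state'];Rt=Ro.from_euler('xyz',d['eef_rot'],degrees=True).as_matrix();ee=np.array(d['ee_pos'])
f=lambda c,z:(Rt.T@(atz('w11',p(*c),z)-ee)*1000).round(1)
print('base corners',f((18,243),.008),f((367,243),.008))
print('bed edges',f((153,470),.026),f((231,470),.026), f((153,383),.026))
zt=ee[2]+.0554
print('plate',f((177,493),zt),f((211,493),zt)); print('ear',f((179,442),zt-.027),f((208,442),zt-.027),'bot',f((179,364),zt-.047),f((208,364),zt-.047))
for c in [(150,328),(230,328),(134,312),(249,312)]: print('post',f(c,.068))
p2=lambda x,y:(250+x*.25-.4,150+y*80/319-.4)
g=lambda c,z: atz('s11',p2(*c),z)
print('leaf ',g((126,124),.06),g((240,100),.06))
```

```text
base corners [-56.1 -69.2  65.9] [ 52.5 -69.1  66. ]
bed edges [-14.4  -0.5  47.9] [10.4 -0.5 47.9] [-13.9 -28.8  47.9]
plate [ -4.2 -35.2 -55.4] [  1.5 -35.2 -55.4]
ear [ -4.4 -35.2 -28.4] [  1.5 -35.2 -28.4] bot [ -4.7 -46.9  -8.4] [  1.8 -46.9  -8.4]
post [-11.9 -52.6   5.9]
post [  7.3 -52.6   5.9]
post [-15.6 -56.4   5.9]
post [ 11.7 -56.4   5.9]
leaf  [0.52903403 0.1340808  0.06      ] [0.53416158 0.22109005 0.06      ]
```

Relative alignment is good: plate about 0.5 mm toward +x of the bracket centre, and y within about 1 mm. Descending in stages.

>>> send_rows --pt "0 0 2 0 0 0 0" --pt "0 0 2 0 0 0 0" --pt "0 0 2 0 0 0 0" --pt "0 0 2 0 0 0 0" --pt "0 0 2 0 0 0 0" --pt "0 0 2 0 0 0 0" --pt "0 0 2 0 0 0 0" --pt "0 0 2 0 0 0 0" --pt "0 0 0 0 0 0 0" --pt "0 0 0 0 0 0 0"

```text
time: 16.15
ee_pos: [0.536, 0.1772, 0.0573]
eef_rot: [180.0, 0.0, -2.2]
force: [0.7, -0.5, -2.8]
width: 0.0052
```

>>> send_rows --pt "0 0 0.5 0 0 0 0" --pt "0 0 0.5 0 0 0 0" --pt "0 0 0.5 0 0 0 0" --pt "0 0 0.5 0 0 0 0" --pt "0 0 0.5 0 0 0 0" --pt "0 0 0.5 0 0 0 0" --pt "0 0 0.5 0 0 0 0" --pt "0 0 0.5 0 0 0 0" --pt "0 0 0.5 0 0 0 0" --pt "0 0 0 0 0 0 0"

```text
time: 16.98
ee_pos: [0.536, 0.1772, 0.0529]
eef_rot: [180.0, 0.0, -2.2]
force: [0.3, 0.6, -2.5]
width: 0.0051
```

>>> send_rows --pt "0 0 0.4 0 0 0 0" --pt "0 0 0.4 0 0 0 0" --pt "0 0 0.4 0 0 0 0" --pt "0 0 0.4 0 0 0 0" --pt "0 0 0.4 0 0 0 0" --pt "0 0 0.4 0 0 0 0" --pt "0 0 0.4 0 0 0 0" --pt "0 0 0.4 0 0 0 0" --pt "0 0 0.4 0 0 0 0" --pt "0 0 0.4 0 0 0 0"

```text
time: 17.82
ee_pos: [0.5365, 0.1773, 0.0492]
eef_rot: [-180.0, -0.0, -2.2]
force: [0.7, -0.4, -1.3]
width: 0.0057
```

```bash
python3 -c "
from h import *
both(12,(150,230,250,350))"
```

```text
[0.5365 0.1773 0.0492] [ 0.7 -0.4 -1.3] 0.005728520256877502
```

View pics/w12c.png

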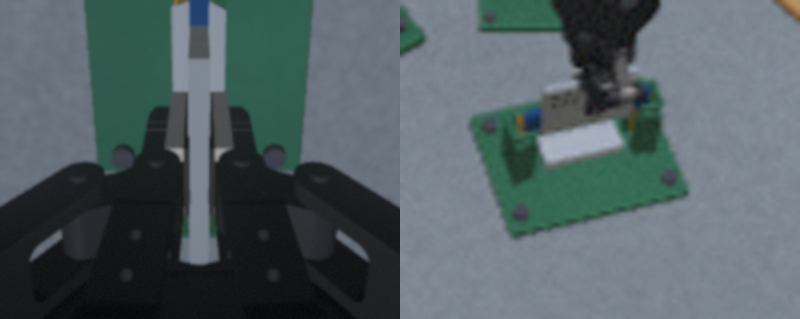

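The ears are entering the slots on both sides, with force still near baseline (about −2.6 N, the weight). Continuing through the clips.

>>> send_rows --pt "0 0 0.4 0 0 0 0" --pt "0 0 0.4 0 0 0 0" --pt "0 0 0.4 0 0 0 0" --pt "0 0 0.4 0 0 0 0" --pt "0 0 0.4 0 0 0 0" --pt "0 0 0.4 0 0 0 0" --pt "0 0 0.4 0 0 0 0" --pt "0 0 0.4 0 0 0 0" --pt "0 0 0.4 0 0 0 0" --pt "0 0 0.4 0 0 0 0"

```text
time: 18.75
ee_pos: [0.537, 0.1773, 0.0455]
eef_rot: [-180.0, -0.1, -2.2]
force: [3.6, 0.5, 3.5]
width: 0.0055
```

>>> send_rows --pt "0 0 0.4 0 0 0 0" --pt "0 0 0.4 0 0 0 0" --pt "0 0 0.4 0 0 0 0" --pt "0 0 0.4 0 0 0 0" --pt "0 0 0.4 0 0 0 0" --pt "0 0 0.4 0 0 0 0" --pt "0 0 0.4 0 0 0 0" --pt "0 0 0.4 0 0 0 0" --pt "0 0 0.4 0 0 0 0" --pt "0 0 0.4 0 0 0 0"

```text
time: 19.58
ee_pos: [0.5367, 0.1772, 0.0409]
eef_rot: [-180.0, -0.1, -2.2]
force: [6.2, -0.1, 1.0]
width: 0.0053
```

>>> send_rows --pt "0 0 0.4 0 0 0 0" --pt "0 0 0.4 0 0 0 0" --pt "0 0 0.4 0 0 0 0" --pt "0 0 0.4 0 0 0 0" --pt "0 0 0.4 0 0 0 0" --pt "0 0 0.4 0 0 0 0" --pt "0 0 0.4 0 0 0 0" --pt "0 0 0.4 0 0 0 0" --pt "0 0 0.4 0 0 0 0" --pt "0 0 0.4 0 0 0 0"

```text
time: 20.42
ee_pos: [0.5367, 0.1772, 0.0369]
eef_rot: [-180.0, -0.1, -2.2]
force: [6.1, -0.5, 1.1]
width: 0.0054
```

>>> send_rows --pt "0 0 0.2 0 0 0 0" --pt "0 0 0.2 0 0 0 0" --pt "0 0 0.2 0 0 0 0" --pt "0 0 0.2 0 0 0 0" --pt "0 0 0.2 0 0 0 0" --pt "0 0 0.2 0 0 0 0" --pt "0 0 0.2 0 0 0 0" --pt "0 0 0.2 0 0 0 0" --pt "0 0 0.2 0 0 0 0" --pt "0 0 0.2 0 0 0 0"

```text
time: 21.25
ee_pos: [0.5367, 0.1772, 0.0349]
eef_rot: [-180.0, -0.1, -2.2]
force: [6.4, -0.3, 1.4]
width: 0.0057
```

>>> send_rows --pt "0 0 0.15 0 0 0 0" --pt "0 0 0.15 0 0 0 0" --pt "0 0 0.15 0 0 0 0" --pt "0 0 0.15 0 0 0 0" --pt "0 0 0.15 0 0 0 0" --pt "0 0 0.15 0 0 0 0" --pt "0 0 0.15 0 0 0 0" --pt "0 0 0.15 0 0 0 0" --pt "0 0 0.15 0 0 0 0" --pt "0 0 0.15 0 0 0 0"

```text
time: 22.08
ee_pos: [0.5367, 0.1772, 0.0335]
eef_rot: [-180.0, -0.1, -2.2]
force: [7.3, -1.0, 0.9]
width: 0.0054
```

>>> send_rows --pt "0 0 0.12 0 0 0 0" --pt "0 0 0.12 0 0 0 0" --pt "0 0 0.12 0 0 0 0" --pt "0 0 0.12 0 0 0 0" --pt "0 0 0.12 0 0 0 0" --pt "0 0 0.12 0 0 0 0" --pt "0 0 0.12 0 0 0 0" --pt "0 0 0.12 0 0 0 0" --pt "0 0 0.12 0 0 0 0" --pt "0 0 0.12 0 0 0 0"

```text
time: 22.92
ee_pos: [0.5368, 0.1772, 0.0323]
eef_rot: [-180.0, -0.1, -2.2]
force: [6.4, -0.1, 0.8]
width: 0.0053
```

>>> send_rows --pt "0 0 0.12 0 0 0 0" --pt "0 0 0.12 0 0 0 0" --pt "0 0 0.12 0 0 0 0" --pt "0 0 0.12 0 0 0 0" --pt "0 0 0.12 0 0 0 0" --pt "0 0 0.12 0 0 0 0" --pt "0 0 0.12 0 0 0 0" --pt "0 0 0.12 0 0 0 0" --pt "0 0 0.12 0 0 0 0" --pt "0 0 0.12 0 0 0 0"

```text
time: 23.75
ee_pos: [0.5367, 0.1772, 0.0311]
eef_rot: [-180.0, -0.1, -2.2]
force: [6.4, -0.1, 0.7]
width: 0.0055
```

```bash
python3 -c "
from h import *
d=snap('scene','s13');d=snap('wrist','w13');print(d['state']['ee_pos'][2],d['state']['force'])
a=cv2.resize(cv2.imread('pics/s13.png')[160:210,265:330],(650,500),interpolation=cv2.INTER_CUBIC);cv2.imwrite('pics/s13c.png',a)"
```

```text
0.031058921400991195 [6.064544425599799, 0.5404775367530956, 0.8318492564752826]
```

View pics/s13c.png

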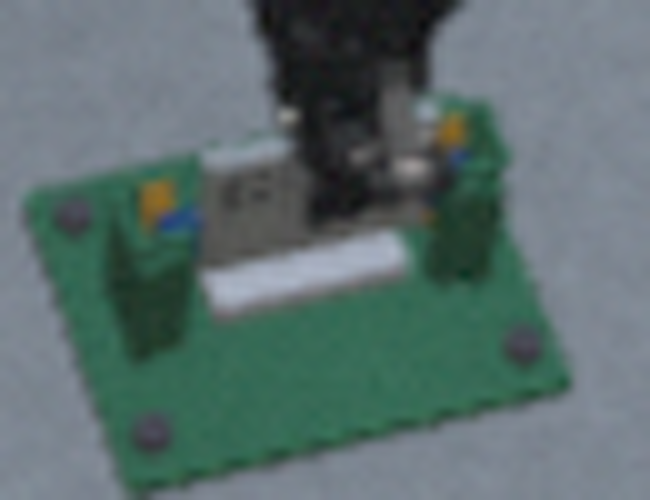

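Both ears are in the slots and the plate is approaching the bed with steady drag (about 3.4 N over the weight). Continuing in fine steps.

>>> send_rows --pt "0 0 0.12 0 0 0 0" --pt "0 0 0.12 0 0 0 0" --pt "0 0 0.12 0 0 0 0" --pt "0 0 0.12 0 0 0 0" --pt "0 0 0.12 0 0 0 0" --pt "0 0 0.12 0 0 0 0" --pt "0 0 0.12 0 0 0 0" --pt "0 0 0.12 0 0 0 0" --pt "0 0 0.12 0 0 0 0" --pt "0 0 0.12 0 0 0 0"

```text
time: 24.68
ee_pos: [0.5368, 0.1772, 0.0299]
eef_rot: [-180.0, -0.1, -2.2]
force: [6.0, -0.3, 0.5]
width: 0.0054
```

>>> send_rows --pt "0 0 0.1 0 0 0 0" --pt "0 0 0.1 0 0 0 0" --pt "0 0 0.1 0 0 0 0" --pt "0 0 0.1 0 0 0 0" --pt "0 0 0.1 0 0 0 0" --pt "0 0 0.1 0 0 0 0" --pt "0 0 0.1 0 0 0 0" --pt "0 0 0.1 0 0 0 0" --pt "0 0 0.1 0 0 0 0" --pt "0 0 0.1 0 0 0 0"

```text
time: 25.52
ee_pos: [0.5368, 0.1772, 0.0289]
eef_rot: [-180.0, -0.1, -2.2]
force: [6.3, -0.1, 0.1]
width: 0.0054
```

>>> send_rows --pt "0 0 0.08 0 0 0 0" --pt "0 0 0.08 0 0 0 0" --pt "0 0 0.08 0 0 0 0" --pt "0 0 0.08 0 0 0 0" --pt "0 0 0.08 0 0 0 0" --pt "0 0 0.08 0 0 0 0" --pt "0 0 0.08 0 0 0 0" --pt "0 0 0.08 0 0 0 0" --pt "0 0 0.08 0 0 0 0" --pt "0 0 0.08 0 0 0 0"

```text
time: 26.35
ee_pos: [0.5368, 0.1772, 0.0281]
eef_rot: [-180.0, -0.1, -2.2]
force: [5.8, 0.7, 0.1]
width: 0.0055
```

>>> send_rows --pt "0 0 0.08 0 0 0 0" --pt "0 0 0.08 0 0 0 0" --pt "0 0 0.08 0 0 0 0" --pt "0 0 0.08 0 0 0 0" --pt "0 0 0.08 0 0 0 0" --pt "0 0 0.08 0 0 0 0" --pt "0 0 0.08 0 0 0 0" --pt "0 0 0.08 0 0 0 0" --pt "0 0 0.08 0 0 0 0" --pt "0 0 0.08 0 0 0 0"

```text
time: 27.18
ee_pos: [0.5368, 0.1771, 0.0273]
eef_rot: [-180.0, -0.1, -2.2]
force: [5.9, -0.7, 1.2]
width: 0.0055
```

>>> send_rows --pt "0 0 0.08 0 0 0 0" --pt "0 0 0.08 0 0 0 0" --pt "0 0 0.08 0 0 0 0" --pt "0 0 0.08 0 0 0 0" --pt "0 0 0.08 0 0 0 0" --pt "0 0 0.08 0 0 0 0" --pt "0 0 0.08 0 0 0 0" --pt "0 0 0.08 0 0 0 0" --pt "0 0 0.08 0 0 0 0" --pt "0 0 0.08 0 0 0 0"

```text
time: 28.02
ee_pos: [0.5368, 0.1772, 0.0265]
eef_rot: [-180.0, -0.1, -2.2]
force: [7.1, -0.0, 0.1]
width: 0.0052
```

>>> send_rows --pt "0 0 0.08 0 0 0 0" --pt "0 0 0.08 0 0 0 0" --pt "0 0 0.08 0 0 0 0" --pt "0 0 0.08 0 0 0 0" --pt "0 0 0.08 0 0 0 0" --pt "0 0 0.08 0 0 0 0" --pt "0 0 0.08 0 0 0 0" --pt "0 0 0.08 0 0 0 0" --pt "0 0 0.08 0 0 0 0" --pt "0 0 0.08 0 0 0 0"

```text
time: 28.85
ee_pos: [0.5368, 0.1772, 0.0257]
eef_rot: [-180.0, -0.1, -2.2]
force: [6.3, -0.9, 0.1]
width: 0.0049
```

>>> send_rows --pt "0 0 0.08 0 0 0 0" --pt "0 0 0.08 0 0 0 0" --pt "0 0 0.08 0 0 0 0" --pt "0 0 0.08 0 0 0 0" --pt "0 0 0.08 0 0 0 0" --pt "0 0 0.08 0 0 0 0" --pt "0 0 0.08 0 0 0 0" --pt "0 0 0.08 0 0 0 0" --pt "0 0 0.08 0 0 0 0" --pt "0 0 0.08 0 0 0 0"

```text
time: 29.68
ee_pos: [0.5367, 0.1772, 0.0249]
eef_rot: [-180.0, -0.1, -2.2]
force: [6.9, -0.2, 1.1]
width: 0.0052
```

>>> send_rows --pt "0 0 0.08 0 0 0 0" --pt "0 0 0.08 0 0 0 0" --pt "0 0 0.08 0 0 0 0" --pt "0 0 0.08 0 0 0 0" --pt "0 0 0.08 0 0 0 0" --pt "0 0 0.08 0 0 0 0" --pt "0 0 0.08 0 0 0 0" --pt "0 0 0.08 0 0 0 0" --pt "0 0 0.08 0 0 0 0" --pt "0 0 0.08 0 0 0 0"

```text
time: 30.52
ee_pos: [0.5368, 0.1772, 0.0241]
eef_rot: [-180.0, -0.1, -2.2]
force: [6.2, -0.4, 1.1]
width: 0.0054
```

>>> send_rows --pt "0 0 0.08 0 0 0 0" --pt "0 0 0.08 0 0 0 0" --pt "0 0 0.08 0 0 0 0" --pt "0 0 0.08 0 0 0 0" --pt "0 0 0.08 0 0 0 0" --pt "0 0 0.08 0 0 0 0" --pt "0 0 0.08 0 0 0 0" --pt "0 0 0.08 0 0 0 0" --pt "0 0 0.08 0 0 0 0" --pt "0 0 0.08 0 0 0 0"

```text
time: 31.35
ee_pos: [0.5368, 0.1772, 0.0237]
eef_rot: [-180.0, -0.1, -2.2]
force: [4.7, -0.6, 4.8]
width: 0.0051
```

Run:
```python
from h import *
q=lambda x,y:(260+(x-400)*70/400-.4,160+y*55/314-.4)
base=np.mean([atz('scene0',q(*c),.008) for c in [(443,113),(703,57),(753,219),(504,284)]],0)
print(base)
for z in (.011,.018,.022,.026,.03): print(z,(np.mean([atz('scene0',q(*c),z) for c in [(540,142),(652,116),(664,155),(557,180)]],0)-base)[:2]*1000)
```

```text
[0.53707276 0.17818318 0.008     ]
0.011 [-8.70978346  4.25551106]
0.018 [-4.5851074   2.10256424]
0.022 [-2.22814965  0.87230892]
0.026 [ 0.1288081  -0.35794641]
0.03 [ 2.48576585 -1.58820173]
```

A rise to 4.8 N, with the arm lagging 0.4 mm: likely the bed. Two independent image estimates put it at 25–26 mm. Confirming with a smaller step.

>>> send_rows --pt "0 0 0.05 0 0 0 0" --pt "0 0 0.05 0 0 0 0" --pt "0 0 0.05 0 0 0 0" --pt "0 0 0.05 0 0 0 0" --pt "0 0 0.05 0 0 0 0" --pt "0 0 0.05 0 0 0 0" --pt "0 0 0 0 0 0 0" --pt "0 0 0 0 0 0 0" --pt "0 0 0 0 0 0 0" --pt "0 0 0 0 0 0 0"

```text
time: 32.18
ee_pos: [0.5368, 0.1772, 0.0237]
eef_rot: [180.0, -0.1, -2.2]
force: [4.6, -0.7, 6.9]
width: 0.0052
```

Force keeps rising with no motion, so this is the bed. One more slight nudge to seat it flat, then look.

>>> send_rows --pt "0 0 0.05 0 0 0 0" --pt "0 0 0.05 0 0 0 0" --pt "0 0 0.05 0 0 0 0" --pt "0 0 0.05 0 0 0 0" --pt "0 0 0.05 0 0 0 0" --pt "0 0 0 0 0 0 0" --pt "0 0 0 0 0 0 0" --pt "0 0 0 0 0 0 0" --pt "0 0 0 0 0 0 0" --pt "0 0 0 0 0 0 0"

```text
time: 33.02
ee_pos: [0.5369, 0.1772, 0.0237]
eef_rot: [180.0, -0.1, -2.2]
force: [3.7, -1.2, 8.5]
width: 0.0054
```

```bash
python3 -c "
from h import *
d=snap('scene','s14');d=snap('wrist','w14');print(d['state']['ee_pos'],d['state']['force'],d['state']['ft_torque'])
a=cv2.resize(cv2.imread('pics/s14.png')[165:215,265:325],(420,350),interpolation=cv2.INTER_CUBIC)
b=cv2.resize(cv2.imread('pics/w14.png')[180:384,130:386],(380,350),interpolation=cv2.INTER_CUBIC)
cv2.imwrite('pics/s14c.png',np.hstack([a,b]))"
```

```text
[0.5368603468802892, 0.17718497411838047, 0.023652741196068375] [2.3917333082799717, -1.8772248454944929, 8.67219205382995] [-0.20614212594654743, -0.5575692488846943, -0.012084252298777435]
```

View pics/s14c.png

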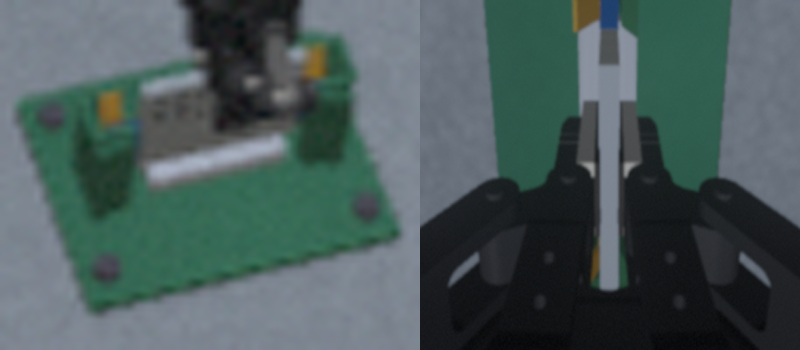

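It looks seated, with the plate's lower edge on the bed's midline and the ears deep in both slots. Easing the preload and opening.

>>> send_rows --pt "0 0 -0.3 0 0 0 0" --pt "0 0 -0.2 0 0 0 0" --pt "0 0 0 0 0 0 6" --pt "0 0 0 0 0 0 8" --pt "0 0 0 0 0 0 10" --pt "0 0 0 0 0 0 14" --pt "0 0 0 0 0 0 20" --pt "0 0 0 0 0 0 28" --pt "0 0 0 0 0 0 36" --pt "0 0 0 0 0 0 40"

```text
time: 33.95
ee_pos: [0.5353, 0.1772, 0.0227]
eef_rot: [180.0, 0.1, -2.2]
force: [-0.6, -0.1, 0.1]
width: 0.0397
```

```bash
python3 -c "
from h import *
d=snap('scene','s15');d=snap('wrist','w15');print(d['state']['ee_pos'],d['state']['force'],d['state']['width'])
a=cv2.resize(cv2.imread('pics/s15.png')[165:215,265:325],(420,350),interpolation=cv2.INTER_CUBIC)
b=cv2.resize(cv2.imread('pics/w15.png')[180:384,130:386],(380,350),interpolation=cv2.INTER_CUBIC)
cv2.imwrite('pics/s15c.png',np.hstack([a,b]))"
```

```text
[0.5355548510138523, 0.17722404520012702, 0.022874026403111154] [0.2806216079689238, 0.8570204660440783, 0.48944088229371474] 0.04039751157522863
```

View pics/s15c.png

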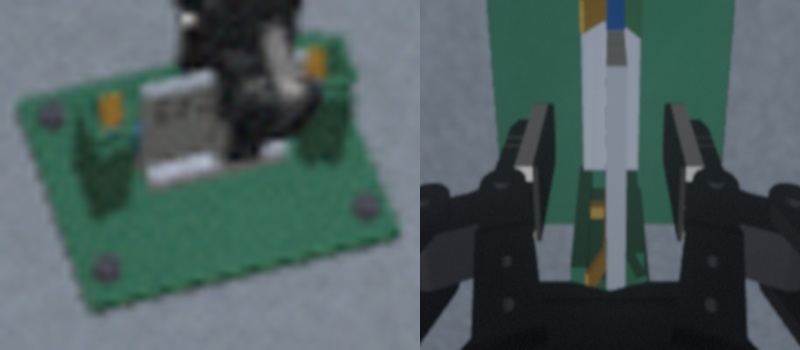

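Released, force about 0 and the plate upright. Retreat straight up.

>>> send_rows --pt "0 0 -2 0 0 0 40" --pt "0 0 -4 0 0 0 40" --pt "0 0 -8 0 0 0 40" --pt "0 0 -14 0 0 0 40" --pt "0 0 -20 0 0 0 40" --pt "0 0 -20 0 0 0 40" --pt "0 0 -20 0 0 0 40" --pt "0 0 -20 0 0 0 40" --pt "0 0 -15 0 0 0 40" --pt "0 0 -5 0 0 0 40"

```text
time: 34.88
ee_pos: [0.538, 0.1775, 0.1551]
eef_rot: [-180.0, -0.3, -2.2]
force: [0.9, 0.2, 0.1]
width: 0.04
```

>>> send_rows --pt "-10 -8 0 0 0 0 40" --pt "-15 -15 0 0 0 0 40" --pt "-15 -15 0 0 0 0 40" --pt "-15 0 0 0 0 0 40" --pt "-10 0 0 0 0 0 40" --pt "0 0 0 0 0 0 40" --pt "0 0 0 0 0 0 40" --pt "0 0 0 0 0 0 40" --pt "0 0 0 0 0 0 40" --pt "0 0 0 0 0 0 40"

```text
time: 35.72
ee_pos: [0.4733, 0.2174, 0.1512]
eef_rot: [180.0, -0.0, -2.2]
force: [-0.5, -0.4, 0.4]
width: 0.0401
```

```bash
python3 -c "
from h import *
d=snap('scene','s16');d=snap('top','t16');d=snap('wrist','w16');print(d['state']['ee_pos'],d['state']['force'])
a=cv2.resize(cv2.imread('pics/s16.png')[165:215,265:325],(420,350),interpolation=cv2.INTER_CUBIC)
b=cv2.resize(cv2.imread('pics/w16.png')[30:254,230:473],(380,350),interpolation=cv2.INTER_CUBIC)
cv2.imwrite('pics/s16c.png',np.hstack([a,b]))
"
```

```text
[0.4730685541655991, 0.21742943913571564, 0.1511710244986909] [0.668755283012558, -0.38895303784982926, -0.019494872028524485]
```

View pics/s16c.png

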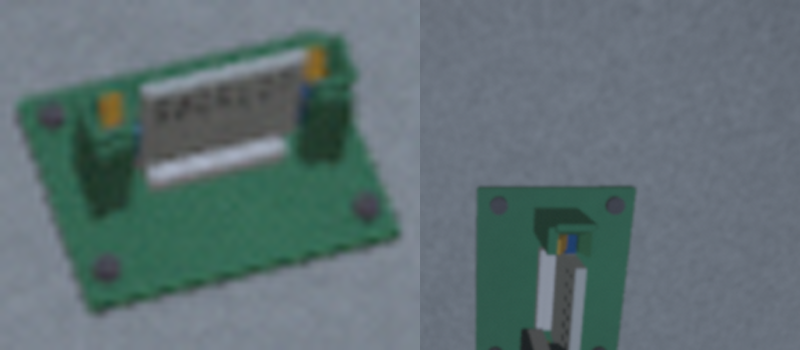

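View pics/s16.png

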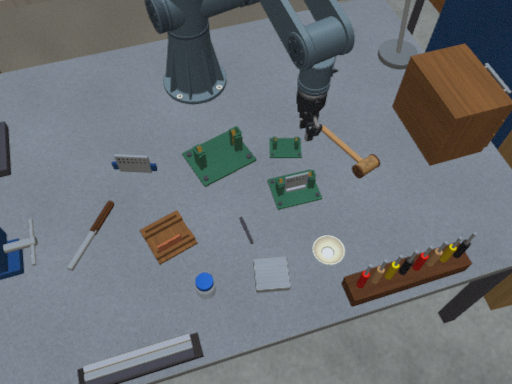

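Run:
```python
from h import *
q=lambda x,y:(265+x/7-.4,165+y/7-.4)
th=np.radians(-2.14);n=np.array([np.cos(th),np.sin(th),0]);
c0=np.array([.536,.177,0])
def pl(c,off):
    o,v=ray('s16',q(*c));t=((n@c0)+off-n@o)/(n@v);P=o+t*v;return P[1]-.177,P[2]
for c in [(143,93),(305,55)]: print('top edge',np.round(pl(c,0.0),4))
for c in [(150,100),(303,66)]: print('front top',np.round(pl(c,.003),4))
for c in [(147,165),(283,138)]: print('foot front',np.round(pl(c,.003),4))
a=cv2.imread('pics/scene0.png').astype(int);b=cv2.imread('pics/s16.png').astype(int)
m=(abs(a-b).max(2)>40).astype(np.uint8);k,l,s,_=cv2.connectedComponentsWithStats(m)
print([x.tolist() for x in s[1:] if x[4]>8])
```

```text
top edge [-0.0341  0.0787]
top edge [0.0362 0.0792]
front top [-0.032  0.077]
front top [0.0345 0.076 ]
foot front [-0.0299  0.0269]
foot front [0.0314 0.023 ]
[[145, 0, 16, 34, 157], [171, 0, 21, 6, 42], [207, 0, 147, 141, 5207], [352, 0, 54, 31, 900], [162, 32, 6, 6, 22], [284, 172, 25, 17, 188], [145, 212, 31, 20, 161]]
```

The plate's top edge is at 78.7 and 79.2 mm at its two ends. That puts the foot at about 24 mm, level and matching the felt contact (24 mm). The image difference shows only the arm, the plate's old place and the bracket changed. Handing in.

```bash
python3 -c "
from station import sign_off
print(sign_off())"
```

```text
the job is handed in; nothing more can be done
None
```

The draw plate is out of the rack, down past the clips in the middle-sized bracket, and resting on its bed. I let go, backed the arm clear, and handed the job in with the clock at about 36 s of the 70 s.

**Seating:** Drag through the clips was steady at roughly 3 N over the plate's weight. At an underside height of about 24 mm the downward motion stopped and the wrist reading rose from about 1 N to 8.7 N, which I took as the bed. I pressed no further than that, well under 25 N.

**Last checks:**
- **Level:** both ends of the plate's top edge are at about 79 mm, so it is level with its underside at about 24 mm.
- **Ears:** both are in their slots.
- **Gripper:** the force reading is about 0, so it is touching nothing.
- **Other things:** comparing the first and last scene pictures, nothing moved except the arm and the plate.

**What disagreed:**
- **Finger length:** the first grasp failed. The fingertips sit about 25 mm behind the reported tool point, not 8 mm ahead of it as described. The fingers shut just above the plate and touched its top with about 5 N, leaving it leaning slightly in its trough. I found the offset in the wrist image and the second grasp held.
- **Bed height:** pictures alone put the bed at 25–26 mm, about 1–2 mm higher than the contact I felt.
- **Plate's lower edge:** in the last picture it read 27 mm at one end and 23 mm at the other. The picture is too coarse to trust that, so I relied on the top edge.

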